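Tip the toy door and window flat for spraying

ROBOT

A 6-joint arm with a two-finger parallel gripper is mounted at the origin on a cart in front of the work surface, level with it; the furniture and walls round the work are solid. World frame = base frame: x ahead of the robot, y to its left, z up, the work surface at z = 0. Lengths are in m, angles in rad, forces in N, time in s.
With the tool pointing down it reaches from about 0.35 to 0.775 m from the base axis. Payload 7.3 kg.
Tool frame: the origin (TCP) lies midway between the tips of the shut fingers; the grasp point (between the pads) lies 19 mm behind it (manip.hold_point_z is the distance from the TCP to the grasp point, in m); z points along the fingers, y is the direction in which the jaws open and shut (so a half turn about z gives the same grasp; the last joint's range is limited). The gripper opens to 92 mm and grips with 3 to 60 N. Pads are 19 mm wide; open, the fingers measure 130 mm over their backs; the gripper's body (75 mm by 190 mm) begins 47 mm behind the grasp point.
Start: joints at [1.041, 0.342, 1.524, -0, 1.275, -0.146], TCP at [0.197, 0.487, 0.227] pointing down, gripper open.
Joint ranges: [-2.53, 2.53], [-0.77, 2.02], [0.04, 2.7], [-1, 4.14], [0.28, 2.66], [-3.11, 3.11]. Speed limits (rad/s): [2.57, 2.57, 3.14, 3.14, 3.14, 3.14].

INTERFACE

Orientations are given as a rotation vector (axis times angle).
In Python, from rig import manip, cams, sign_off, spot_in, trace gives the robot as it stands.
- The arm moves only by the tool send_rows, never from a script. Its argument "rows" is a list of rows, each a list of 6 numbers: the shift along the tool's x, y, z in mm, then the turn, a rotation vector about the tool's x, y, z in rad. In form: [[x, y, z, wx, wy, wz], ...]. A call has 1 to 20 rows; each row shifts and turns the pose as measured when the row begins, along the tool's axes as they then stand; what a row does not reach is not made up. A row lasts 1/12 s, in which the tool goes at most 41.7 mm and 7.16 degrees, less where a joint would pass 70% of its speed; a pose out of reach is approached as far as the arm can. A call with a gripper value outside its range is refused whole. "grip" is the closure in counts, from 0 (fully open) to 255 (shut), set as the call begins (left out, the last holds). The fingers move at their own pace and stop on an object; "newtons" is the grip in N (left out, the last holds). Time passes only in rows, so rows that do not move let the fingers close. It gives the time, the measured TCP pose, the force and the opening at its end, in the units of the state.
- manip.get_state(): the state, without advancing time (a new reading comes with each control period).
- cams.read_camera(name): name is "side" or "top" or "wrist"; returns a dict with "frame" (384x512x3 uint8, red, green, blue), "depth" (384x512 float32, m along the optical axis (not along the pixel's ray), 0 where there is no reading), "mtx" (3x3 intrinsics, pixels), "k1" (the pictures are not rectified: a ray, as slopes to the right and down, at radius r is drawn at 1 + k1 r^2 times it, then the intrinsics apply), "pose" (4x4, takes a point from camera to world coordinates); the wrist camera has in their place "tool_from_camera" (4x4, takes a point from camera to tool coordinates, whose origin is the TCP and whose axes are the flange's). Camera axes: x right, y up, looking along -z (the intrinsics and any distortion apply to the point x, -y, -z); pixel columns grow to the right and rows downward; lengths in m; the calibration is good to about 2 mm. A picture is of the moment at which its call begins: read the wrist's pose just before it.
- sign_off(): hands the job in, once; it reports no verdict.
Trained networks look in the newest picture that a camera, given by its name, has taken for a name from the list of things; names that differ only in an ending like _2 or _b are one class to them, and where a whole thing is asked for, a point or a joint stands for the part that bears it (a point fixed in the world has none). Each returns a list of dicts, best first, with "score" (0 to 1); they miss things now and then, are a little off and sometimes report something else, mostly with a low value. They report only what shows in the picture. A call takes as long as a camera call.
- spot_in(target, camera): "point" ([x, y, z] in m, in world coordinates, good to about 4 mm: the middle of the surface that is visible of it).
- trace(target, camera): "pixels" (384x512 bool, what is visible of it).
The state is a dict: "time_s": time; "qpos": joint angles; "joint_vel": joint speeds; "joint_torque": joint torques, N m; "eef_pos": TCP position; "ee_rot": TCP orientation; "wrist_force": force on the tool from outside, world axes, zero at the start; "moment": the same for the moment, N m; "finger_gap": opening from 0.0 (shut) to 1.0 (fully open).
Only numpy, scipy, OpenCV 4.12 (cv2) and the standard library are available. Lean on these libraries where they do the work, as an engineer would, in place of code of your own. Each camera call takes 0.05 s, during which the arm holds its last target. There are 200 camera calls.

TASK

The doll-house door and the doll-house window stand upright on their cards, ready for spraying, and their edges are tacky, so do not grip or lift them. With a fingertip, push each one near its top, away from the robot, so that it tips over and comes to rest flat on its back, front face up (the door's knob up), inside the blue tape frame on its own card; lying partly on the tape is fine, sticking out past it is not. Leave the pots, bottle, vase, box and tin where they stand.

Things in the scene. Friction and masses are not known exactly. Their poses are not given: they have to be found in the camera images.
- door_card_frame (a point): Frame for the door: brown card, 160 x 124 x 3 mm, fixed flat on the board, with a frame of blue tape: 144 x 108 mm over its outside, tape 12 mm wide. This point: centre of the frame, on the card's top. x runs along the 144 mm side, away from the robot (up to 0.6 rad to either side), z up
- window_card_frame (a point): Frame for the window: brown card, 160 x 124 x 3 mm, fixed flat on the board, with a frame of blue tape: 144 x 108 mm over its outside, tape 12 mm wide. This point: centre of the frame, on the card's top. x runs along the 144 mm side, away from the robot (up to 0.6 rad to either side), z up
- toy_door: doll-house door, white, blue panes, brown knob on its front; 96 tall, 60 wide, 5 mm thick (knob 5 more). Origin: centre of its back face, 48 mm above its foot; own x foot to top, y across, z out of its front. About 30 g. Starts upright on its card, in the near end of the frame, front to the robot; pushed near the top it tips over its foot's far edge and lands in the frame
- toy_window: doll-house window: open white frame of 6 mm bars and a 4 mm upright bar up its middle; 70 tall, 60 wide, 6 mm thick. Origin: centre of its back face, 35 mm above its foot; own x foot to top, y across, z out of its front. About 20 g. Starts upright on its card, in the near end of the frame, front to the robot; pushed near the top it tips over its foot's far edge and lands in the frame
- door_foot_left (a point): corner of the door's back face at its foot, own y = +30 mm; axes as the door's
- door_foot_right (a point): corner of the door's back face at its foot, own y = -30 mm; axes as the door's
- door_top_left (a point): corner of the door's back face at its top, own y = +30 mm; axes as the door's
- door_top_right (a point): corner of the door's back face at its top, own y = -30 mm; axes as the door's
- window_foot_left (a point): corner of the window's back face at its foot, own y = +30 mm; axes as the window's
- window_foot_right (a point): corner of the window's back face at its foot, own y = -30 mm; axes as the window's
- window_top_left (a point): corner of the window's back face at its top, own y = +30 mm; axes as the window's
- window_top_right (a point): corner of the window's back face at its top, own y = -30 mm; axes as the window's
- super_glue: bystander: thin white glue bottle with a red band and a nozzle, 30 x 30 x 92 mm; origin at the centre of its underside, z up
- paint_pot_1: bystander: white paint pot with a blue band, 36 mm across, 42 mm tall; origin at the centre of its underside, z up
- paint_pot_2: bystander: white paint pot with a yellow band, 36 mm across, 42 mm tall; origin at the centre of its underside, z up
- paint_pot_0: bystander: white paint pot with a red band, 36 mm across, 42 mm tall; origin at the centre of its underside, z up
- printed_vase: bystander: green printed vase, 44 mm across, 70 mm tall; origin at the centre of its underside, z up
- bit_box: bystander: purple printed box with a closed lid, 54 x 58 x 25 mm; origin at the centre of its underside, z up
- nozzle_tin: bystander: round grey screw tin, 43 mm across, 21 mm tall; origin at the centre of its underside, z up

How it is judged:
By the outcome, as a careful person would: the job done as asked, in the order asked, and still so for the second after the job is handed in, with the robot touching nothing.
It also fails if it takes over 42 s, if anything falls off the work surface, if the arm or the gripper's body presses on something with over 40 N, if the wrist force passes 120 N, or if a joint passes its speed limit or range.

## Working session

There is one attempt and no reset: what is moved stays moved. The work goes in short steps, Python scripts to look and compute and a tool call to move; the robot and the scene stay as the last step left them, time stands still between calls to the robot, and variables do not carry over. Pictures are saved under pics/ and viewed, about 8 in all and at most 12, crops included, and the job is handed in when it is done.

Besides the shell and the picture viewer there is one more tool, called after "Call:" as a command line: name --pt "numbers of a row" for each row, then --argument value for the rest. send_rows: Moves the arm, as the interface text tells. Its arguments: {"type":"object","properties":{"rows":{"type":"array","items":{"type":"array","items":{"type":"number"}}},"grip":{"type":"number"},"newtons":{"type":"number"}},"required":["rows"]}

```bash
mkdir -p pics; cat > h.py <<'E'
import numpy as np, cv2
from rig import manip, cams, sign_off, spot_in, trace
def save(c,n):
    cv2.imwrite(f'pics/{n}.png',c['frame'][:,:,::-1])
def world(c,mask,pose=None):
    v,u=np.nonzero(mask&(c['depth']>0)); d=c['depth'][v,u]
    K=c['mtx']; k=np.array([c['k1'],0,0,0,0],float)
    p=cv2.undistortPoints(np.stack([u,v],1).astype(float)[:,None],K,k)[:,0]
    P=np.stack([p[:,0]*d,-p[:,1]*d,-d,np.ones_like(d)],1)
    T=c['pose'] if pose is None else pose
    return (P@T.T)[:,:3]
E
python3 - <<'E'
from h import *
np.set_printoptions(precision=4,suppress=True)
s=manip.get_state(); print(s['time_s'],s['eef_pos'],s['ee_rot'],s['finger_gap'])
ims=[]
for n in('top','side'):
    c=cams.read_camera(n); ims.append(c['frame'])
    for t in('toy_door','toy_window'):
        r=trace(t,n)
        for q in r[:2]:
            P=world(c,q['pixels']); 
            if len(P)>5: print(n,t,round(q['score'],2),len(P),np.percentile(P,[3,50,97],axis=0).tolist())
    for t in('door_foot_left','door_foot_right','door_top_left','door_top_right','window_foot_left','window_foot_right','window_top_left','window_top_right','door_card_frame','window_card_frame','super_glue','paint_pot_0','printed_vase','bit_box','nozzle_tin'):
        print(n,t,[(round(q['score'],2),np.round(q['point'],3).tolist()) for q in spot_in(t,n)[:3]])
    save(c,n)
E
```

```text
0.0 [0.1964 0.4865 0.226 ] [-0.5991 -3.0834  0.0023] 1.0005939327867763
top door_foot_left []
top door_foot_right [(0.53, [0.416, 0.216, 0.103])]
top door_top_left [(0.57, [0.45, -0.004, 0.038]), (0.56, [0.47, -0.376, 0.03]), (0.54, [0.419, 0.213, 0.093])]
top door_top_right [(0.59, [0.469, -0.376, 0.028]), (0.54, [0.422, 0.21, 0.1]), (0.5, [0.569, 0.366, 0.038])]
top window_foot_left [(0.46, [0.424, 0.216, 0.096])]
top window_foot_right [(0.57, [0.44, -0.176, 0.056])]
top window_top_left []
top window_top_right [(0.64, [0.588, -0.36, 0.042]), (0.56, [0.442, -0.184, 0.054])]
top door_card_frame [(0.67, [0.468, 0.192, 0.005])]
top window_card_frame [(0.68, [0.473, -0.202, 0.005])]
top super_glue [(0.73, [0.44, -0.176, 0.058]), (0.47, [0.522, 0.007, 0.054])]
top paint_pot_0 [(0.71, [0.452, -0.003, 0.038]), (0.55, [0.508, 0.375, 0.038])]
top printed_vase [(0.51, [0.585, -0.363, 0.042]), (0.35, [0.442, -0.179, 0.056])]
top bit_box [(0.86, [0.469, -0.379, 0.027])]
top nozzle_tin [(0.72, [0.388, -0.01, 0.023])]
side toy_window 0.63 126 [[0.42997209235023115, -0.29298182019840235, -8.362327
[... 375 characters left out ...]
0.03])]
side window_foot_left [(0.43, [0.442, -0.172, 0.037])]
side window_foot_right [(0.53, [0.442, -0.175, 0.036])]
side window_top_left [(0.64, [0.443, -0.169, 0.039])]
side window_top_right [(0.63, [0.442, -0.174, 0.035])]
side door_card_frame [(0.86, [0.476, 0.203, 0.001])]
side window_card_frame [(0.91, [0.482, -0.191, -0.0])]
side super_glue [(0.55, [0.519, 0.022, 0.034])]
side paint_pot_0 [(0.82, [0.511, 0.388, 0.034]), (0.79, [0.453, 0.017, 0.029]), (0.56, [0.565, 0.384, 0.031])]
side printed_vase [(0.62, [0.578, -0.344, 0.042]), (0.39, [0.509, 0.387, 0.038])]
side bit_box [(0.72, [0.469, -0.361, 0.025]), (0.72, [0.578, -0.342, 0.042])]
side nozzle_tin [(0.48, [0.386, 0.0, 0.016])]
```

```bash
python3 -c "
import cv2
a=cv2.imread('pics/top.png');b=cv2.imread('pics/side.png')
cv2.imwrite('pics/both.png',cv2.resize(cv2.vconcat([a,b]),(800,600*2))[:,:][0:1200]) if 0 else None
cv2.imwrite('pics/t2.png',cv2.resize(a,(800,600)));cv2.imwrite('pics/s2.png',cv2.resize(b,(800,600)))"
```

```text
(no output)
```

View pics/t2.png

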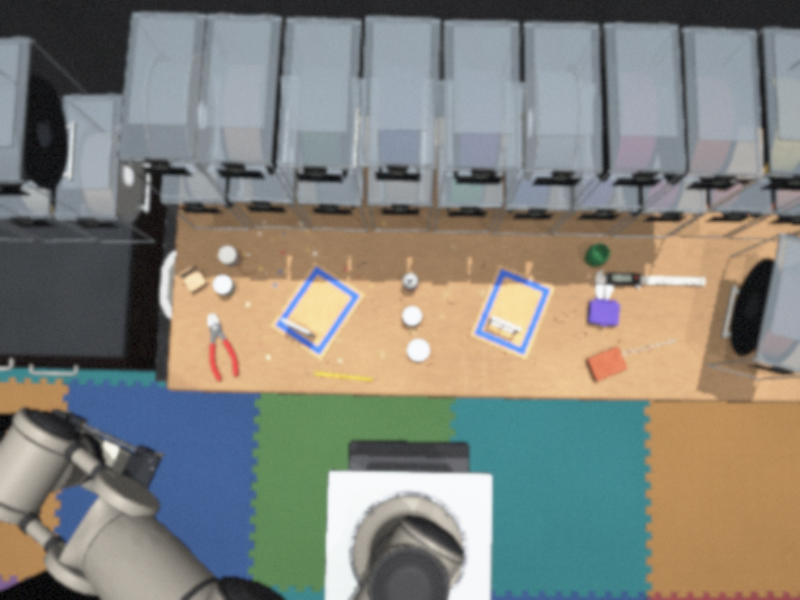

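View pics/s2.png

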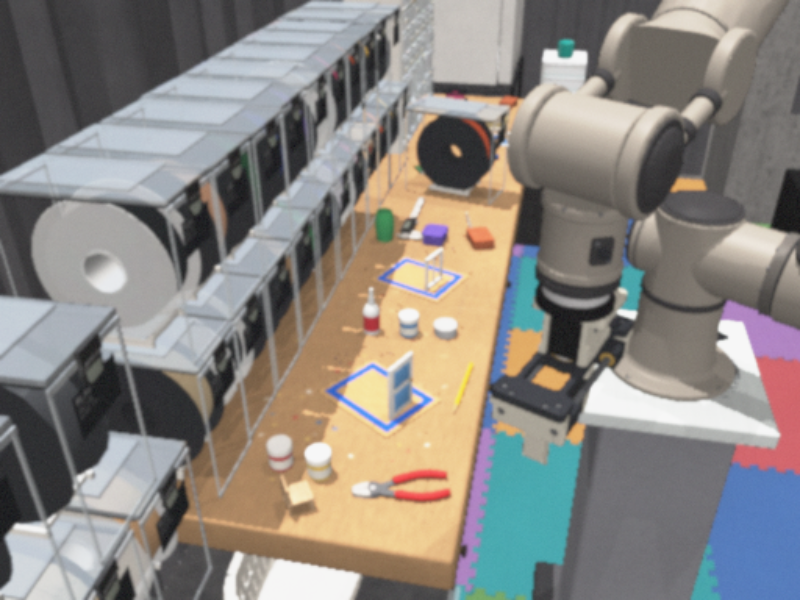

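Top view: door frame at about (320,312), yawed clockwise; door at its near-left end (298,328). Window frame at (513,312), window at (504,325). The side view shows both upright with clear approaches from the robot side.

```bash
cat >> h.py <<'E'
def frames(c,pose=None):
    hsv=cv2.cvtColor(c['frame'],cv2.COLOR_RGB2HSV)
    P=world(c,cv2.inRange(hsv,(105,110,60),(125,255,255))>0,pose)
    out={}
    for n,cy in(('door',.19),('window',-.2)):
        Q=P[(abs(P[:,1]-cy)<.12)&(abs(P[:,0]-.47)<.12)&(P[:,2]<.018)]
        if len(Q)<30: continue
        (cx,cyy),(w,h),a=cv2.minAreaRect(Q[:,:2].astype(np.float32)*1000)
        a=np.radians(a+(0 if w>h else 90)); a=(a+np.pi/2)%np.pi-np.pi/2
        out[n]=(cx,cyy,max(w,h),min(w,h),a)
    return out
E
python3 - <<'E'
from h import *
from scipy.spatial.transform import Rotation as R
np.set_printoptions(precision=3,suppress=True)
for n in('top','side'):
    c=cams.read_camera(n); f=frames(c); print(n,f)
    X,Y=np.indices(c['depth'].shape); P=world(c,np.ones(c['depth'].shape,bool))
    for k,(cx,cy,*_,a) in f.items():
        u=np.array([np.cos(a),np.sin(a)]); w=np.array([-u[1],u[0]])
        d=P[:,:2]-np.array([cx,cy])/1000
        m=(abs(d@u)<.08)&(abs(d@w)<.06)&(P[:,2]>.02)&(P[:,2]<.12)
        q=np.stack([d@u,d@w,P[:,2]],1)[m]
        print(k,m.sum(),np.percentile(q,[2,50,98],axis=0), np.median(P[m],axis=0))
    if n=='top':
        m=(P[:,2]>.15)&(P[:,0]>.3)&(abs(P[:,1])<.5); print('shelf minx by z',[(z,round(float(np.percentile(P[m&(P[:,2]>z)][:,0],1)),3)) for z in(.15,.25,.35,.5) if (m&(P[:,2]>z)).sum()>20])
print(R.from_rotvec(manip.get_state()['ee_rot']).as_matrix())
c=cams.read_camera('wrist'); print(c['tool_from_camera'],c['mtx'])
E
```

```text
top {'door': (467.6546325683594, 191.01171875, 139.64425659179688, 104.61328125, np.float64(-0.5561529904473179)), 'window': (473.45098876953125, -200.01881408691406, 140.11773681640625, 102.80599212646484, np.float64(-0.3761117160072196))}
door 54 [[-0.057 -0.029  0.026]
 [-0.052 -0.004  0.096]
 [-0.046  0.029  0.102]] [0.421 0.214 0.096]
window 59 [[-0.042 -0.022  0.023]
 [-0.039  0.007  0.07 ]
 [-0.035  0.037  0.077]] [ 0.44 -0.18  0.07]
shelf minx by z [(0.15, 0.628), (0.25, 0.628), (0.35, 0.628)]
side {'door': (467.34564208984375, 191.473388671875, 144.7037811279297, 106.72879791259766, np.float64(-0.5800114517050119)), 'window': (476.0815734863281, -196.82432556152344, 141.86932373046875, 94.86772918701172, np.float64(-0.2925419873166426))}
door 452 [[-0.058 -0.026  0.022]
 [-0.054  0.006  0.064]
 [-0.047  0.033  0.101]] [0.426 0.226 0.064]
window 107 [[-0.045 -0.018  0.021]
 [-0.04   0.012  0.052]
 [-0.033  0.041  0.075]] [ 0.442 -0.173  0.052]
[[-0.927  0.374  0.   ]
 [ 0.374  0.927  0.   ]
 [-0.     0.    -1.   ]]
[[ 0.     0.96   0.282  0.077]
 [ 1.    -0.001  0.     0.   ]
 [ 0.001  0.282 -0.96  -0.157]
 [ 0.     0.     0.     1.   ]] [[281.246   0.    254.358]
 [  0.    281.246 189.441]
 [  0.      0.      1.   ]]
```

Call:
send_rows --pt "-29 -19 0 0 0 0" --pt "-29 -19 0 0 0 0" --pt "-29 -19 0 0 0 0" --pt "-29 -19 0 0 0 0" --pt "-29 -19 0 0 0 0" --pt "-29 -19 0 0 0 0" --pt "-29 -19 0 0 0 0" --pt "-29 -19 0 0 0 0" --pt "0 0 20 0 0 0.09" --pt "0 0 20 0 0 0.09" --pt "0 0 0 0 0 0" --grip 255

```text
time_s: 2.87
eef_pos: [0.3633, 0.2498, 0.1867]
ee_rot: [0.877, 3.011, 0.009]
wrist_force: [-0.6, -0.8, -0.9]
finger_gap: 0.251
```

```bash
cat >> h.py <<'E'
from scipy.spatial.transform import Rotation as R
def tool():
    s=manip.get_state(); T=np.eye(4); T[:3,:3]=R.from_rotvec(s['ee_rot']).as_matrix(); T[:3,3]=s['eef_pos']; return s,T
def look(name,key,nominal,zlo):
    s,T=tool(); c=cams.read_camera('wrist'); save(c,name); M=T@c['tool_from_camera']
    print('t',s['time_s'],'tcp',s['eef_pos'],'gap',s['finger_gap'],'F',s['wrist_force']); print(T[:2,:2])
    print('frame',frames(c,M).get(key))
    cx,cy,a=nominal; u=np.array([np.cos(a),np.sin(a)]); w=np.array([-u[1],u[0]])
    P=world(c,np.ones(c['depth'].shape,bool),M); d=P[:,:2]-np.array([cx,cy])/1000
    q=np.stack([d@u,d@w,P[:,2]],1)
    m=(q[:,0]>-.075)&(q[:,0]<.08)&(abs(q[:,1])<.06)&(q[:,2]>zlo)&(q[:,2]<.12); q=q[m]
    print('obj in frame coords (mm)',len(q)); print(np.percentile(q,[2,50,98],axis=0)*1000)
    if len(q)>30: (vx,vy,x0,y0)=cv2.fitLine(q[:,:2].astype(np.float32),cv2.DIST_HUBER,0,.001,.001).ravel(); print('line dir',vx,vy,x0,y0)
    d=(T[:2,3]-np.array([cx,cy])/1000)*1000; print('tcp in frame coords',d@u,d@w)
E
python3 - <<'E'
from h import *
np.set_printoptions(precision=3,suppress=True)
look('w1','door',(467.5,191.2,-.568),.02)
E
```

```text
t 2.8667 tcp [0.363 0.25  0.187] gap 0.25054027281330316 F [-0.606 -0.779 -0.938]
[[-0.844  0.537]
 [ 0.537  0.844]]
frame (465.373779296875, 192.79507446289062, 142.74049377441406, 105.35575103759766, np.float64(-0.5624080900576418))
obj in frame coords (mm) 1173
[[-58.716 -25.729  22.041]
 [-55.814  -4.793  62.477]
 [-52.096  14.96   94.676]]
line dir 0.14460136 -0.98949 -0.055661272 -0.0049458356
tcp in frame coords -119.35466084633649 -6.678543838416363
```

View pics/w1.png

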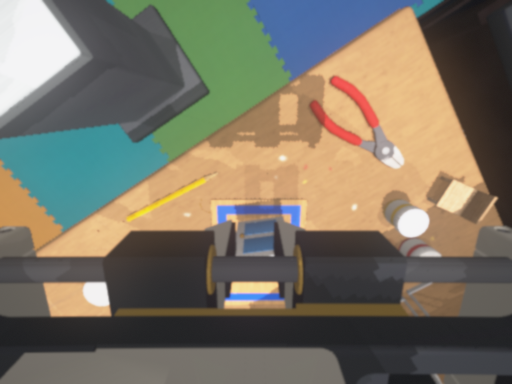

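The door shows between the still-closing fingers at (258,238), in its frame. I'll check the door's own yaw and middle with the fixed cameras.

```bash
cat >> h.py <<'E'
def yawfit(nominal):
    cx,cy,a=nominal; u=np.array([np.cos(a),np.sin(a)]); w=np.array([-u[1],u[0]])
    for n in('side','top'):
        c=cams.read_camera(n); P=world(c,np.ones(c['depth'].shape,bool)); d=P[:,:2]-np.array([cx,cy])/1000
        q=np.stack([d@u,d@w,P[:,2]],1); q=q[(q[:,0]>-.07)&(q[:,0]<-.025)&(abs(q[:,1])<.05)&(q[:,2]>.025)&(q[:,2]<.105)]
        if len(q)<20: print(n,len(q)); continue
        f=cv2.fitLine(q[:,:2].astype(np.float32),cv2.DIST_HUBER,0,.001,.001).ravel()
        print(n,len(q),'rel yaw',np.arctan(-f[0]/f[1]),'s,w,z pct mm',(np.percentile(q,[2,50,98],axis=0)*1000).tolist())
E
python3 - <<'E'
from h import *
yawfit((467.5,191.2,-.568)); yawfit((474.5,-199,-.33))
E
```

```text
side 430 rel yaw 0.13203451 s,w,z pct mm [[-57.877627427172776, -24.237192054601632, 27.349399584377032], [-54.00464228477267, 6.897509519015119, 67.26066980935808], [-48.254752623672246, 33.84105188987146, 101.14543003189672]]
top 52 rel yaw 0.13647196 s,w,z pct mm [[-57.23998253895235, -29.518110122012008, 43.740232964903186], [-51.49993091553125, -5.509479643620486, 94.7392760795831], [-45.522162111881286, 27.620963645612182, 101.70617897636961]]
side 0
top 56 rel yaw -0.05729921 s,w,z pct mm [[-43.42478174609093, -21.7340744103462, 27.669376300200277], [-39.32556413990533, 7.448164379051145, 70.29028609897259], [-34.90152195196871, 37.1911712836958, 76.96258242582638]]
```

Call:
send_rows --pt "0 0 0 0 0 -0.07" --pt "0 0 0 0 0 -0.07" --pt "0 0 0 0 0 0" --pt "-5 -2 30 0 0 0" --pt "0 0 35 0 0 0" --pt "0 0 32 0 0 0" --pt "0 0 0 0 0 0"

```text
time_s: 3.7
eef_pos: [0.3737, 0.2551, 0.0985]
ee_rot: [0.627, 3.051, 0.033]
wrist_force: [-1.4, -1.4, 0.1]
finger_gap: 0.005
```

```bash
cat >> h.py <<'E'
def rel(cx,cy,yaw,z):
    s,T=tool(); d=np.array([cx,cy,z])-T[:3,3]*1000
    n=np.array([np.cos(yaw),np.sin(yaw),0]); l=np.array([-n[1],n[0],0])
    print('t',s['time_s'],'target along push/left/up mm',np.round([d@n,d@l,d[2]],1),'tool x yaw+pi',np.arctan2(-T[1,0],-T[0,0]),'in tool',np.round(T[:3,:3].T@d,1),'gap',s['finger_gap'],s['wrist_force'])
E
python3 -c "
from h import *
rel(423.3,220.5,-.43,88)"
```

```text
t 3.7 target along push/left/up mm [ 59.5 -10.8 -10.5] tool x yaw+pi -0.40556245538812347 in tool [-59.  -12.6  11.5] gap 0.00546319353130395 [-1.42333076 -1.38207428  0.07015061]
```

Call:
send_rows --pt "0 -11 11 0 0 0.02" --pt "0 0 0 0 0 0" --pt "-15 0 0 0 0 0" --pt "-15 0 0 0 0 0" --pt "0 0 0 0 0 0"

```text
time_s: 4.12
eef_pos: [0.4001, 0.2353, 0.0938]
ee_rot: [0.655, 3.041, 0.039]
wrist_force: [0.4, -0.4, -0.0]
finger_gap: 0.005
```

```bash
python3 -c "
from h import *
rel(423.3,220.5,-.43,88)"
```

```text
t 4.1167 target along push/left/up mm [27.3 -3.8 -5.8] tool x yaw+pi -0.4245134698874564 in tool [-27.1  -4.2   6.4] gap 0.005454822994523458 [ 0.3737034  -0.37626946 -0.03117412]
```

Call:
send_rows --pt "0 -4 7 0 0 0" --pt "0 0 0 0 0 0" --pt "-5 0 0 0 0 0" --pt "-5 0 0 0 0 0" --pt "-5 0 0 0 0 0" --pt "-5 0 0 0 0 0" --pt "-5 0 0 0 0 0" --pt "-5 0 0 0 0 0" --pt "-5 0 0 0 0 0" --pt "0 0 0 0 0 0"

```text
time_s: 4.95
eef_pos: [0.4353, 0.217, 0.0905]
ee_rot: [0.655, 3.037, 0.044]
wrist_force: [0.2, 0.5, 0.7]
finger_gap: 0.002
```

```bash
python3 -c "
from h import *
rel(423.3,220.5,-.43,88)
c=cams.read_camera('side'); cv2.imwrite('pics/s3.png',cv2.resize(c['frame'][200:300,180:300,::-1],None,fx=4,fy=4))
yawfit((467.5,191.2,-.568))"
```

```text
t 4.95 target along push/left/up mm [-12.3  -1.8  -2.5] tool x yaw+pi -0.4252442478971413 in tool [12.4 -1.8  2.1] gap 0.002350369152110406 [0.21870242 0.54943834 0.67513128]
side 32 rel yaw 0.032396153 s,w,z pct mm [[-53.20786467150633, -7.873504510086766, 92.17660569457983], [-50.3795954098797, 5.983607060235199, 100.5350557196591], [-37.84915036907683, 20.900689856361584, 104.47229077575585]]
top 0
```

View pics/s3.png

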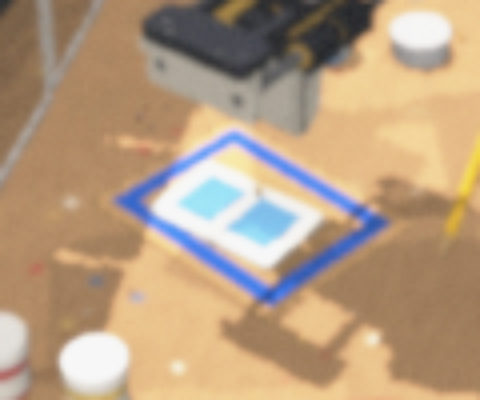

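Side crop: the door lies flat, front up, inside the blue frame (its corners about (150,200)–(325,215)). Now the window.

Call:
send_rows --pt "0 0 -35 0 0 0" --pt "0 0 -35 0 0 0" --pt "0 0 -25 0 0 0" --pt "-7 -33 0 0 0 0" --pt "-7 -33 0 0 0 0" --pt "-7 -33 0 0 0 0" --pt "-7 -33 0 0 0 0" --pt "-7 -33 0 0 0 0" --pt "-7 -33 0 0 0 0" --pt "-7 -33 0 0 0 0" --pt "-7 -33 0 0 0 0" --pt "-7 -33 0 0 0 0" --pt "-7 -33 0 0 0 0" --pt "-7 -33 0 0 0 0" --pt "0 0 0 0 0 -0.09" --pt "0 0 0 0 0 0"

```text
time_s: 6.43
eef_pos: [0.3451, -0.1598, 0.1798]
ee_rot: [0.499, 3.063, 0.038]
wrist_force: [-0.6, -0.2, -0.0]
finger_gap: 0.005
```

```bash
python3 - <<'E'
from h import *
np.set_printoptions(precision=3,suppress=True)
N=(474,-199,-.35)
look('w2','window',N,.02); rel(440,-180,-.33,62)
yawfit(N)
for n in('top','side'):
    c=cams.read_camera(n); print(frames(c))
E
```

```text
t 6.4333 tcp [ 0.345 -0.16   0.18 ] gap 0.005342038238161893 F [-0.58  -0.16  -0.013]
[[-0.948  0.316]
 [ 0.317  0.948]]
frame (470.99957275390625, -197.86178588867188, 142.1834716796875, 105.12284088134766, np.float64(-0.3777277221566795))
obj in frame coords (mm) 0Traceback (most recent call last):
  File "<stdin>", line 4, in <module>
  File "h.py", line 34, in look
    print('obj in frame coords (mm)',len(q)); print(np.percentile(q,[2,50,98],axis=0)*1000)
                                                    ~~~~~~~~~~~~~^^^^^^^^^^^^^^^^^^^^
    return _quantile_unchecked(
        a, q, axis, out, overwrite_input, method, keepdims, weights)
    return _ureduce(a,
                    func=_quantile_ureduce_func,
    ...<5 lines>...
                    overwrite_input=overwrite_input,
                    method=method)
    r = func(a, **kwargs)
    result = _quantile(arr,
                       quantiles=q,
    ...<2 lines>...
                       out=out,
                       weights=wgt)
    slices_having_nans = np.isnan(arr[-1, ...])
                                  ~~~^^^^^^^^^
IndexError: index -1 is out of bounds for axis 0 with size 0
```

View pics/w2.png

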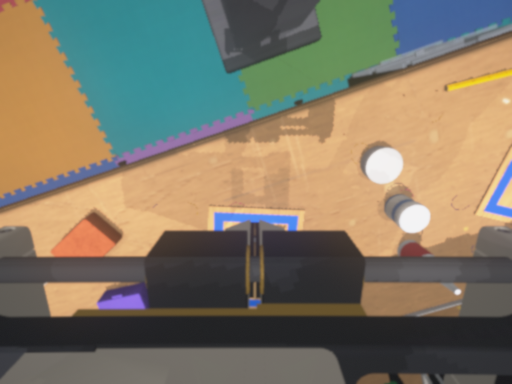

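The shut gripper hides the window in the wrist view; only its frame's near edge shows, at (255,215). I'll use the fixed cameras for the window.

```bash
python3 - <<'E'
from h import *
N=(472.5,-199,-.376)
yawfit(N); yawfit(N)
rel(440,-180,-.33,62)
E
```

```text
side 98 rel yaw -0.019031242 s,w,z pct mm [[-41.09217125881766, -19.48898707773506, 27.6522978995701], [-37.53543429512399, 14.19287506314484, 56.148059985345945], [-32.59376582998766, 42.05443610429665, 75.22132816935792]]
top 34 rel yaw 0.05834432 s,w,z pct mm [[-40.248401459250566, 1.3925715996493624, 34.004610356585786], [-37.99253716965245, 19.95825304869698, 71.41761189020302], [-33.93395721978816, 36.266021519467415, 77.36303211778893]]
side 96 rel yaw -0.012288528 s,w,z pct mm [[-41.0123434720835, -18.213349861872885, 26.982392554346358], [-37.45608906614896, 11.252696197971972, 55.90325661901668], [-32.66835964139281, 40.807169875468546, 74.41785214102013]]
top 32 rel yaw 0.051755983 s,w,z pct mm [[-40.35130177413075, 2.2636766904013013, 31.187532984032806], [-37.64970539023621, 19.65160619882861, 71.57496604674118], [-34.260147922376085, 36.29294454195518, 79.20989200220355]]
t 6.6833 target along push/left/up mm [  96.2    9.4 -117.9] tool x yaw+pi -0.3223948005490573 in tool [-92.2   5.  121.3] gap 0.003651474708611678 [-0.12195805  0.05289692 -0.47170921]
```

Call:
send_rows --pt "0 0 0 0 0 0.055" --pt "0 0 0 0 0 0" --pt "-20 10 35 0 0 0" --pt "-20 10 35 0 0 0" --pt "0 0 35 0 0 0" --pt "0 0 0 0 0 0" --pt "0 0 0 0 0 0"

```text
time_s: 7.27
eef_pos: [0.4011, -0.1477, 0.077]
ee_rot: [0.563, 3.043, 0.033]
wrist_force: [0.3, -0.4, 1.0]
finger_gap: 0.001
```

```bash
python3 -c "
from h import *
rel(441.4,-177,-.38,62)"
```

```text
t 7.2667 target along push/left/up mm [ 48.3 -12.2 -15. ] tool x yaw+pi -0.3665632357062541 in tool [-47.4 -13.4  16.6] gap 0.0010799434154985595 [ 0.33530986 -0.44508571  0.99491252]
```

Call:
send_rows --pt "0 -12 16 0 0 0.01" --pt "0 0 0 0 0 0" --pt "-10 0 0 0 0 0" --pt "-8 0 0 0 0 0" --pt "0 0 0 0 0 0"

```text
time_s: 7.68
eef_pos: [0.4165, -0.1651, 0.069]
ee_rot: [0.572, 3.036, 0.031]
wrist_force: [0.7, -0.1, -0.4]
finger_gap: 0.008
```

```bash
python3 -c "
from h import *
rel(441.4,-177,-.38,62)"
```

```text
t 7.6833 target along push/left/up mm [27.6 -1.8 -7. ] tool x yaw+pi -0.37290911964848095 in tool [-27.2  -2.2   8.2] gap 0.008051855728072908 [ 0.72680994 -0.10734526 -0.38378022]
```

Call:
send_rows --pt "0 -2 9 0 0 0" --pt "0 0 0 0 0 0" --pt "-5 0 0.5 0 0 0" --pt "-5 0 0.5 0 0 0" --pt "-5 0 0.5 0 0 0" --pt "-5 0 0.5 0 0 0" --pt "-5 0 0.5 0 0 0" --pt "-5 0 0.5 0 0 0" --pt "-5 0 0.5 0 0 0" --pt "0 0 0 0 0 0"

```text
time_s: 8.52
eef_pos: [0.4532, -0.181, 0.0606]
ee_rot: [0.569, 3.032, 0.028]
wrist_force: [0.0, 0.0, 0.3]
finger_gap: 0.008
```

```bash
python3 -c "
from h import *
rel(441.4,-177,-.38,62)
c=cams.read_camera('side'); cv2.imwrite('pics/s4.png',cv2.resize(c['frame'][140:220,220:320,::-1],None,fx=5,fy=5))"
```

```text
t 8.5167 target along push/left/up mm [-12.5  -0.7   1.4] tool x yaw+pi -0.37196865498792153 in tool [12.4 -0.5 -2.1] gap 0.008031391061700184 [0.0404213  0.01200614 0.25766513]
```

View pics/s4.png

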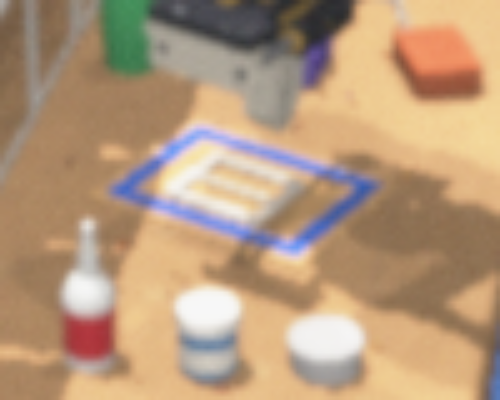

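The window lies flat inside its frame (about (170,190)–(300,190)). I'll retreat up and back, then check both numerically.

Call:
send_rows --pt "0 0 -35 0 0 0" --pt "0 0 -35 0 0 0" --pt "20 0 -35 0 0 0" --pt "30 0 -20 0 0 0" --pt "30 0 0 0 0 0" --pt "30 0 0 0 0 0" --pt "0 0 0 0 0 0" --pt "0 0 0 0 0 0"

```text
time_s: 9.23
eef_pos: [0.3377, -0.1394, 0.1839]
ee_rot: [0.569, 3.037, 0.03]
wrist_force: [0.6, -1.2, 0.7]
finger_gap: 0.005
```

```bash
python3 - <<'E'
from h import *
print(tool()[0]['eef_pos'])
for n in('top','side'):
    c=cams.read_camera(n); f=frames(c); print(n,{k:np.round(v,2).tolist() for k,v in f.items()})
    hsv=cv2.cvtColor(c['frame'],cv2.COLOR_RGB2HSV)
    for t,(cx,cy,a) in dict(door=(467,191.5,-.566),window=(472.5,-199,-.376)).items():
        u=np.array([np.cos(a),np.sin(a)]); w=np.array([-u[1],u[0]])
        for src,m in(('white',cv2.inRange(hsv,(0,0,140),(180,60,255))>0),*[('net',q['pixels']) for q in trace('toy_'+t,n)[:1]]):
            P=world(c,m); d=P[:,:2]*1000-[cx,cy]; q=np.stack([d@u,d@w,P[:,2]*1000],1)
            q=q[(abs(q[:,0])<85)&(abs(q[:,1])<65)]
            if len(q)>5: print(n,t,src,len(q),np.round(np.percentile(q,[1,50,99],axis=0),0).tolist())
    save(c,'f_'+n)
a=cv2.imread('pics/f_top.png')[150:260,95:425]
cv2.imwrite('pics/f.png',cv2.resize(a,None,fx=2.4,fy=2.4,interpolation=cv2.INTER_CUBIC))
E
```

```text
[ 0.33768221 -0.13942969  0.1839471 ]
top {'door': [467.48, 190.85, 138.66, 103.07, -0.57], 'window': [473.4, -200.27, 141.06, 102.75, -0.38]}
top door white 857 [[-74.0, -57.0, -5.0], [0.0, -0.0, 4.0], [75.0, 56.0, 14.0]]
top door net 1429 [[-77.0, -63.0, -6.0], [-2.0, -16.0, 2.0], [79.0, 60.0, 10.0]]
top window white 623 [[-72.0, -58.0, -6.0], [10.0, 6.0, 3.0], [76.0, 56.0, 14.0]]
top window net 81 [[-31.0, -24.0, -0.0], [26.0, -3.0, 8.0], [38.0, 33.0, 14.0]]
side {'door': [468.99, 190.66, 145.94, 107.18, -0.57], 'window': [476.22, -199.47, 141.22, 95.84, -0.36]}
side door white 867 [[-75.0, -59.0, 1.0], [-2.0, 6.0, 7.0], [78.0, 57.0, 13.0]]
side door net 601 [[-46.0, -23.0, 4.0], [1.0, 12.0, 9.0], [51.0, 45.0, 13.0]]
side window white 492 [[-73.0, -63.0, 0.0], [3.0, 2.0, 5.0], [79.0, 56.0, 12.0]]
side window net 167 [[-35.0, -28.0, 2.0], [-3.0, 9.0, 8.0], [38.0, 41.0, 14.0]]
```

View pics/f.png

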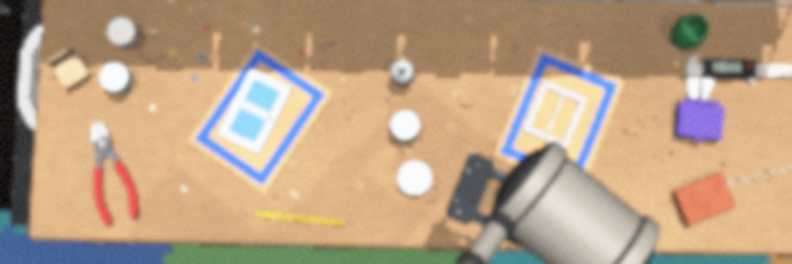

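Both lie flat inside their frames, and the bystanders are where they were.

```bash
python3 -c "
from h import *
sign_off()"
```

```text
the job is handed in; nothing more can be done
```

I tipped the door and then the window onto their backs, each with one slow push near the top using the shut fingertips. I then raised and backed the arm clear and handed the job in at about 10 s of the 42 s allowed.

**Last checks** (distances from each frame's centre; the tape's outer edge is ±72 mm lengthwise and ±54 mm across):

| Piece | Lengthwise | Across | Closest to the outer edge |
|---|---|---|---|
| Door | −46 to +51 mm | −23 to +45 mm | about 9 mm |
| Window | −35 to +38 mm | −28 to +41 mm | about 13 mm |

- **Flat and face up:** the door's surface reads no higher than 13 mm and the window's no higher than 14 mm, so both lie flat. The door's panes show in the pictures. I didn't pick out the knob itself.
- **Other items:** the pots, bottle, vase, box and tin look to be where they started in the last top picture. I didn't measure them again.

**Checks that failed or disagreed:**
- **Door, top camera:** its trained-network outline covered the whole card, so I used the side camera's figures and the picture instead.
- **White-colour check:** it also picked up the card, so I ignored it.
- **Wrist camera:** the shut gripper hid the window from it, so I aimed that push using the top and side cameras only.

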